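# Fit the pivot screw in the rocker arm and hold it up to the profile camera

### The arm

A 7-joint arm with a two-finger parallel gripper is mounted at the origin on a cart in front of the work surface, level with it; the furniture and walls round the work are solid. World frame = base frame: x ahead of the robot, y to its left, z up, the work surface at z = 0. Lengths are in m, angles in rad, forces in N, time in s.
With the tool pointing down it reaches from about 0.35 to 0.9 m from the base axis. Payload 8.1 kg.
Tool frame: the origin (TCP) lies between the finger pads; the fingertips stand 11 mm ahead of it and the grasp point (between the pads) lies 8 mm behind it; z points along the fingers, y is the line along which they close (so a half turn about z gives the same grasp; the last joint's range is limited). The gripper opens to 92 mm and grips with 3 to 60 N. Pads are 19 mm wide; open, the fingers measure 130 mm over their backs; the gripper's body (75 mm by 190 mm) begins 47 mm behind the grasp point.
Start: joints at [-1.34, 0.434, 0.025, 1.573, -0.012, 1.134, -0.075], TCP at [0.205, 0.591, 0.199] pointing down, gripper open.
Joint ranges: [-2.62, 2.62], [-0.44, 2.09], [-1.27, 1.32], [0.08, 2.57], [-1.32, 4.46], [0.12, 2], [-2.74, 2.74]. Speed limits (rad/s): [2.22, 2.22, 3.01, 3.01, 3.14, 3.14, 3.14].

### API

Orientations are given as a rotation vector (axis times angle).
In Python, from cell import observe, get_image, camera_params, sign_off gives the robot as it stands.
- The arm moves only by the shell command python3 -m pendant 'ROWS' [FORCE]. ROWS is JSON, one flat list of numbers, 7 for each row, row after row: the shift along the tool's x, y, z in m, then the turn, a rotation vector about the tool's x, y, z in rad, then the finger opening in m, from 0 to 0.0918. In form: [dx, dy, dz, rx, ry, rz, jaw, dx, dy, dz, rx, ry, rz, jaw, ...]. A call has 1 to 10 rows; each row shifts and turns the commanded pose from where the row before left it, along the tool's axes as they then stand; what a row does not reach is not made up. A row lasts 1/8 s, in which the tool goes at most 62.5 mm and 10.7 degrees, less where a joint would pass 70% of its speed; a pose out of reach is approached as far as the arm can. A call is refused whole if a number of a shift passes 0.0625 or a number of a turn 0.188, either way. A call with a gripper value outside its range is refused whole. The fingers move at their own pace and stop on an object; FORCE is the grip in N (left out, the last holds). Time passes only in rows, so rows that do not move let the fingers close. It gives the time, the measured TCP pose, the force, the opening and the grip force at its end, in the units of the state.
- observe(): the state, without advancing time (a new reading comes with each control period).
- get_image(name): name is "scene" or "side" or "wrist"; returns the picture (400x640x3 uint8, red, green, blue); there is no depth.
- camera_params(name): a dict with "intrinsics" (3x3 intrinsics, pixels), "eye" and "rotation" of the camera in the world; the wrist camera has in their place "T_tool_cam" (4x4, takes a point from camera to tool coordinates, whose origin is the TCP and whose axes are the flange's). Camera axes: x right, y down, z forward; pixel columns grow to the right and rows downward; lengths in m; the calibration is good to about 2 mm. A picture is of the moment at which its call begins: read the wrist's pose just before it. camera_params takes no time and is no camera call.
- sign_off(): hands the job in; it is judged then, once.
The state is a dict: "clock": time; "joints": joint angles; "dq": joint speeds; "joint_efforts": joint torques, N m; "position": TCP position; "ee_rot": TCP orientation; "force": force on the tool from outside, world axes, zero at the start; "ft_torque": the same for the moment, N m; "width": opening from 0.0 (shut) to 1.0 (fully open); "gripper_force": force on a finger pad.
Only numpy, scipy, OpenCV 4.12 (cv2) and the standard library are available. Lean on these libraries where they do the work, as an engineer would, in place of code of your own. Each camera call takes 0.05 s, during which the arm holds its last target. There are 200 camera calls.

### The job

Put the bright shoulder screw into the eye of the rocker arm while the arm lies in its nest, head fully down on the eye, and let it go. Then lift the rocker out of the nest with the screw in it and finish while holding it, steady in the air in front of the camera, so that the seam between screw head and eye is midway between lens and light and at the height of the lens, with the arm level, screw head up, and square to the line of sight. Leave the black screw and everything else on the bench where it is, and do not touch the camera or its light with the hand or the work.

Things in the scene. Friction and masses are not known exactly. Their poses are not given: they have to be found in the camera images.
- station: fixed camera station: silver rail 60 x 270 x 10 mm, blue and black camera on a post at its +y end, white back light panel in a black frame at its -y end. Origin: under the rail's middle. Line of sight along y, 125 mm above the bench. Lens (33 mm across) and light face each 64 mm from the middle; tops at most 163 mm high; between them only the rail (up to 26 mm). -x side to the robot
- view (a point): the point on the line of sight midway between lens and light, 125 mm above the bench, where the seam of the work belongs; y along the line of sight towards the camera, z up, x square to the line of sight
- nest: fixed nest: dark plate 172 x 56 x 10 mm; pillar with a spigot 10.4 mm across, 8 mm high, for the hub's bore; brass rest buttons under hub and eye (14 mm clear between those under the eye); two dowels, 15 mm clear between, beside the arm 70 mm from the hub, 7 mm higher than its underside. Origin: on the bench under the spigot; x to the eye, 105 mm off. The rocker lies 30 mm above the bench
- rocker: loose aluminium rocker arm, about 0.13 kg. Origin: underside of the hub on its bore. Hub 34 (x) x 26 (y) x 28 mm high, flat sides to grip across y, bore 13 mm. A 12 x 10 mm arm runs along +x to a round eye, 26 mm across, 10 mm high, with a through hole 11.3 mm wide, 105 mm from the bore. Lift it 8 mm straight up to clear the spigot. Balance point some 30 mm from the bore
- hub (a point): the middle of the rocker's hub, 14 mm above its underside
- eye (a point): the middle of the upper face of the eye, 10 mm above the rocker's underside, where the screw's head comes to rest
- screw_stand: fixed orange stand, 56 x 120 mm at the foot, 36 mm wide and 22 mm high above it, with two 7 mm holes 38 mm to either side of its middle along y. Origin: middle of its underside
- bright_screw: bright steel shoulder screw, upright, 25 g. Origin: thread end; z up to the head. Thread 6 mm across, 11 mm long, then shoulder 10 mm across, 16 mm long, then knurled head 16 mm across, 9 mm high. The shoulder stands on the stand's top face: head's underside 38 mm, top 47 mm above the bench. In either hole
- bright_screw_seat (a point): the middle of the underside of the bright screw's head, 27 mm from the thread's end: seated, it meets the eye's upper face; this is the seam to show
- black_screw: the same screw in black, in the other hole: not wanted, leave it
- hex_key: black hex key, 27 x 72 x 4 mm, lying on the bench; leave it
- loupe_1: black eye loupe, 41 mm across, 34 mm high; leave it
- pen: white marker pen with black cap, 137 mm; leave it
- cream_jar: screw-cap jar with white cap, 40 mm across, 42 mm high; leave it
- black_jar: jar with black cap, 34 mm across, 36 mm high; leave it

How it is judged:
By the outcome, as a careful person would: the job done as asked, in the order asked, and still so for the second after the job is handed in, while the arm keeps its last pose, push and grip.
It also fails if it takes over 54 s, if anything falls off the work surface, if the arm or the gripper's body presses on something with over 40 N, if the wrist force passes 120 N, or if a joint passes its speed limit or range.

## Working session

There is one attempt and no reset: what is moved stays moved. The work goes in short steps, Python scripts to look and compute and a shell command to move; the robot and the scene stay as the last step left them, time stands still between calls to the robot, and variables do not carry over. Pictures are saved under pics/ and viewed, at most 10 in all, crops included, and the job is handed in when it is done.

```bash
ls; mkdir -p pics; python3 - <<'E'
from cell import *
import cv2,numpy as np
print(observe())
ims=[get_image(n) for n in("scene","side")]
for n,i in zip(("scene","side"),ims):
    cv2.imwrite(f"pics/{n}0.png",i[:,:,::-1])
    print(camera_params(n))
print(camera_params("wrist"))
E
```

```text
pics
{'clock': 0.0, 'joints': array([-1.33960329,  0.43523827,  0.02499302,  1.57413345, -0.01163443,
        1.13398741, -0.07509586]), 'dq': array([-0.00020174, -0.00067934, -0.00061016,  0.00033641, -0.00155039,
       -0.00031563,  0.00093471]), 'joint_efforts': array([-9.30656461e-04, -6.67870545e+01,  9.84629206e-01, -3.14460790e+01,
       -6.04690472e-02,  4.32076387e-02,  1.47812366e-04]), 'position': array([0.20463913, 0.5899408 , 0.19832168]), 'ee_rot': array([-5.22018811e-01, -3.09776981e+00,  2.53586438e-03]), 'force': array([-0.72200632, -1.08044519,  0.1877406 ]), 'ft_torque': array([-0.01757591, -0.01981808,  0.00818259]), 'gripper_force': 0.0, 'width': 0.9966409945411256}
{'intrinsics': array([[503.29216286,   0.        , 324.58078318],
       [  0.        , 503.29216286, 207.37923468],
       [  0.        ,   0.        ,   1.        ]]), 'eye': array([-0.03880909, -0.67968813,  0.94431889]), 'rotation': array([-2.18253614,  0.8118694 , -0.35211345])}
{'intrinsics': array([[387.96699864,   0.        , 333.77832731],
       [  0.        , 387.96699864, 199.19552371],
       [  0.        ,   0.        ,   1.        ]]), 'eye': array([0.70973992, 0.57792957, 1.05320014]), 'rotation': array([-0.33698761, -2.97058736,  0.77729759])}
{'intrinsics': array([[325.55794045,   0.        , 320.8250498 ],
       [  0.        , 325.55794045, 201.90871257],
       [  0.        ,   0.        ,   1.        ]]), 'T_tool_cam': array([[-5.87940583e-04, -9.59959724e-01, -2.80137435e-01,
         7.48745712e-02],
       [ 9.99999796e-01, -6.34590588e-04,  7.58232929e-05,
         8.17287055e-04],
       [-2.50559887e-04, -2.80137333e-01,  9.59959901e-01,
        -1.85393567e-01],
       [ 0.00000000e+00,  0.00000000e+00,  0.00000000e+00,
         1.00000000e+00]])}
```

View pics/scene0.png

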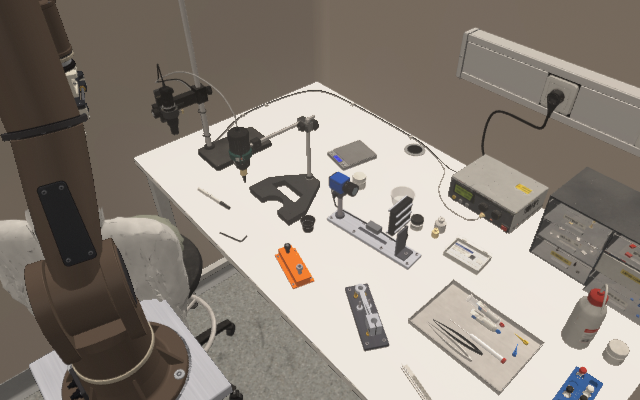

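View pics/side0.png

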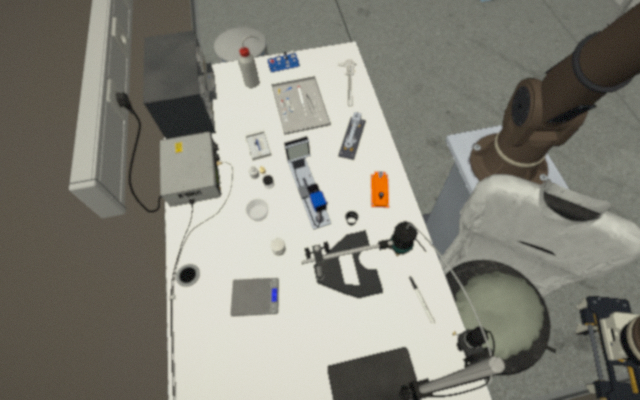

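The scene picture shows the orange stand at (295,267) with the bright screw at (299,268) and the black at (287,248), the nest at (367,315), and the rail from (330,215) to (420,262). The side picture shows the stand at (380,190), nest at (352,135) and camera at (317,200).

```bash
cat > h.py <<'E'
from cell import *
import cv2,numpy as np
from scipy.spatial.transform import Rotation as R
def cam(n,obs=None):
    p=camera_params(n);K=p["intrinsics"]
    if n=="wrist":
        T=np.eye(4);T[:3,:3]=R.from_rotvec(obs["ee_rot"]).as_matrix();T[:3,3]=obs["position"]
        T=T@p["T_tool_cam"];return K,T[:3,3],T[:3,:3]
    r=np.array(p["rotation"]);return K,np.array(p["eye"]),R.from_rotvec(r).as_matrix()
def ray(c,uv):
    d=c[2]@np.linalg.inv(c[0])@np.array([uv[0],uv[1],1.]);return d/np.linalg.norm(d)
def onz(c,uv,z):
    d=ray(c,uv);return c[1]+d*(z-c[1][2])/d[2]
def proj(c,P):
    q=c[0]@c[2].T@(np.array(P)-c[1]);return q[:2]/q[2]
def tri(obs):  # list of (cam,uv) -> point, residual mm
    A=np.zeros((3,3));b=np.zeros(3)
    for c,uv in obs:
        d=ray(c,uv);M=np.eye(3)-np.outer(d,d);A+=M;b+=M@c[1]
    P=np.linalg.solve(A,b)
    return P,[1e3*np.linalg.norm((np.eye(3)-np.outer(ray(c,u),ray(c,u)))@(P-c[1])) for c,u in obs]
def move(o,P,rv=None):  # displacement in tool axes to get TCP to P (and turn)
    Rt=R.from_rotvec(o["ee_rot"])
    out=Rt.inv().apply(np.array(P)-o["position"])
    return out, (Rt.inv()*R.from_rotvec(rv)).as_rotvec() if rv is not None else None
E
python3 - <<'E'
from h import *
s=cam("scene");d=cam("side")
print(s[2],d[2])
for n,uv,z in[("stand",(295,267),.0),("bright",(299,268),.047),("black",(287,248),.047),("nest1",(357,290),.03),("nest2",(377,335),.03),("rail1",(330,217),.01),("rail2",(417,262),.01)]: print(n,onz(s,uv,z))
for n,uv,z in[("stand",(380,190),.02),("nestA",(357,118),.03),("nestB",(346,150),.03),("railcam",(318,225),.01),("raillight",(297,150),.01)]: print(n,onz(d,uv,z))
o=observe();print(R.from_rotvec(o["ee_rot"]).as_matrix())
E
```

```text
[[ 0.75908293 -0.43928311  0.4804409 ]
 [-0.65094958 -0.50357025  0.56805074]
 [-0.00759935 -0.74394042 -0.66820274]] [[-0.97483371  0.19645313 -0.10538216]
 [ 0.2228909   0.84966548 -0.47789981]
 [-0.00434533 -0.48936157 -0.87207016]]
stand [ 4.40653409e-01  3.24417024e-03 -1.11022302e-16]
bright [ 0.42197767 -0.0393789   0.047     ]
black [0.4400203  0.03060895 0.047     ]
nest1 [ 0.48981859 -0.16698073  0.03      ]
nest2 [ 0.43891869 -0.28250377  0.03      ]
rail1 [0.61858632 0.0751746  0.01      ]
rail2 [ 0.67364109 -0.18924536  0.01      ]
stand [0.43832243 0.01214199 0.02      ]
nestA [ 0.4375049  -0.27578087  0.03      ]
nestB [ 0.50639915 -0.15284824  0.03      ]
railcam [0.64898947 0.08143862 0.01      ]
raillight [ 0.66092887 -0.20391082  0.01      ]
[[-9.44757077e-01  3.27771207e-01 -3.16829713e-04]
 [ 3.27771336e-01  9.44756190e-01 -1.30077801e-03]
 [-1.27030745e-04 -1.33276693e-03 -9.99999104e-01]]
```

```bash
python3 - <<'E'
from h import *
s=cam("scene");d=cam("side")
o=observe()
print("tcp px",proj(s,o["position"]),proj(d,o["position"]))
for n,a,b in[("microhead",(238,138),(404,236)),("micropost",(309,123),(310,256)),("microtip",(244,178),(404,236)),("stand2 post",(200,95),(497,366)),("stand2head",(170,108),(473,342)),("pen",(214,197),(422,299)),("loupe",(308,223),(352,217)),("boomtop",(262,135),(370,243)),("camtop",(340,182),(318,200)),("stand",(295,267),(380,190))]: print(n,tri([(s,a),(d,b)]))
E
```

```text
tcp px [ 85.09682632 135.27804699] [577.83828952 360.35484358]
microhead (array([0.47598143, 0.26065789, 0.2362907 ]), [np.float64(0.14016363640268248), np.float64(0.14016363640265742)])
micropost (array([0.69306726, 0.24555425, 0.19668252]), [np.float64(1.623451422615041), np.float64(1.6234514226150978)])
microtip (array([0.45221773, 0.22312777, 0.14366102]), [np.float64(3.304073257004476), np.float64(3.3040732570045663)])
stand2 post (array([0.45535445, 0.52944572, 0.2661372 ]), [np.float64(64.74266941441365), np.float64(64.7426694144137)])
stand2head (array([0.41565006, 0.51008863, 0.23449182]), [np.float64(3.6397355648245253), np.float64(3.639735564824543)])
pen (array([0.42287236, 0.35856584, 0.00867379]), [np.float64(2.5417277464069885), np.float64(2.541727746407144)])
loupe (array([0.5476402 , 0.0845874 , 0.02478206]), [np.float64(1.555207764861633), np.float64(1.5552077648616418)])
boomtop (array([0.54866196, 0.25481332, 0.21686573]), [np.float64(4.715215761234858), np.float64(4.715215761234889)])
camtop (array([0.64110081, 0.06294152, 0.12760195]), [np.float64(0.7802558841104905), np.float64(0.7802558841103873)])
stand (array([0.43633396, 0.00178185, 0.00379819]), [np.float64(2.7057734013592207), np.float64(2.70577340135923)])
```

```bash
python3 - <<'E'
from h import *
cv2.imwrite("pics/w0.png",get_image("wrist")[:,:,::-1])
E
```

```text
(no output)
```

View pics/w0.png

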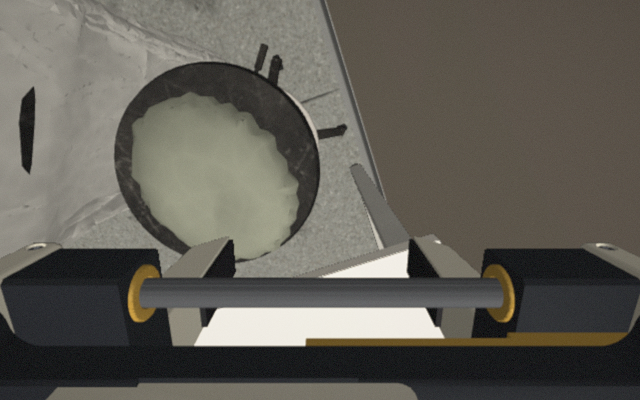

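The wrist picture shows the floor and a stool: image up is tool +x, and the fingers fill the rows below 240. I'll swing clear of the microscope on the robot's side.

```bash
python3 -m pendant '[-0.021,-0.048,-0.02,0,0,0,0.0918,-0.021,-0.048,-0.02,0,0,0,0.0918,-0.021,-0.048,-0.02,0,0,0,0.0918,-0.021,-0.048,-0.02,0,0,0,0.0918,-0.04,-0.04,0,0,0,0,0.0918,-0.04,-0.04,0,0,0,0,0.0918,-0.04,-0.04,0,0,0,0,0.0918,-0.04,-0.04,0,0,0,0,0.0918,-0.04,-0.04,0,0,0,0,0.0918,0,0,0,0,0,0,0.0918]'; python3 -c "
from h import *
o=observe();print(o['joints'],o['clock']);print(move(o,[.53,-.1,.25]))"
```

```text
clock: 1.4
position: [0.3458, 0.1235, 0.2793]
ee_rot: [0.533, 3.096, 0.001]
force: [-0.5, 0.8, -0.5]
width: 1.001
gripper_force: 0.0
[-0.90535916 -0.10354406  0.38235975  2.02256184  0.04105215  1.21498887
  0.69087407] 1.4
(array([-0.2483529 , -0.14909982,  0.02924531]), None)
```

```bash
python3 -m pendant '[-0.03,-0.05,0,0,0,0,0.0918,-0.04,-0.05,0.006,0,0,0,0.0918,-0.06,-0.025,0.006,0,0,0,0.0918,-0.06,-0.025,0.006,0,0,0,0.0918,-0.058,0,0.01,0,0,0,0.0918,0,0,0,0,0,0,0.0918,0,0,0,0,0,0,0.0918]'; python3 - <<'E'
from h import *
o=observe();im=get_image("wrist");print(o["position"],o["dq"].round(3),o["clock"])
cv2.imwrite("pics/w1.png",im[:,:,::-1]);np.save("w1.npy",im);np.save("w1o.npy",o,allow_pickle=True)
E
```

```text
clock: 2.28
position: [0.5246, -0.0899, 0.2511]
ee_rot: [-0.521, -3.096, 0.001]
force: [-0.4, 0.1, 0.8]
width: 0.999
gripper_force: 0.0
[ 0.52456507 -0.08990919  0.25109478] [-0.012 -0.052  0.004  0.014  0.003 -0.001  0.001] 2.275
```

View pics/w1.png

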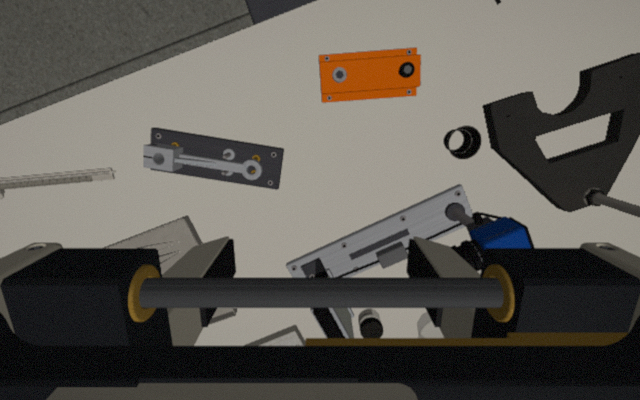

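The picture shows the bright screw head at (340,74), black at (407,70), rocker hub at (160,158), eye hole at (253,170), and rail ends near (300,268) and (455,195).

```bash
python3 - <<'E'
from h import *
o=np.load("w1o.npy",allow_pickle=True).item();c=cam("wrist",o)
for n,uv,z in[("bright",(340,74),.047),("black",(407,70),.047),("hub",(160,158),.058),("eye",(253,170),.04),("rail1",(294,268),.01),("rail2",(462,197),.01),("standc",(369,75),.022)]:print(n,onz(c,uv,z).round(4))
b=onz(c,(340,74),.047);k=onz(c,(407,70),.047);print(b-k,np.degrees(np.arctan2(*(k-b)[:2])))
# place TCP so that b is 60-75mm toward tool x, same y, z=0.13
Rt=R.from_rotvec(o["ee_rot"]).as_matrix()
P=b-Rt@np.array([.07,0,0]);P[2]=.14;print(move(observe(),P))
E
```

```text
bright [ 0.4274 -0.0327  0.047 ]
black [0.4479 0.0391 0.047 ]
hub [ 0.4462 -0.2605  0.058 ]
eye [ 0.4968 -0.1681  0.04  ]
rail1 [ 0.6527 -0.1749  0.01  ]
rail2 [0.6275 0.078  0.01  ]
standc [0.438  0.0016 0.022 ]
[-0.02055268 -0.07185907  0.        ] 15.961256223269324
(array([0.04023632, 0.02202728, 0.11183665]), None)
```

```bash
python3 -m pendant '[0.02,0.011,0.05,0,0,0,0.05,0.02,0.011,0.05,0,0,0,0.05,0,0,0.04,0,0,0,0.05,0,0,0,0,0,0,0.05,0,0,0,0,0,0,0.05,0,0,0,0,0,0,0.05]'; cat > sc.py <<'E'
from h import *
def screw(im,c,verbose=1):
    hsv=cv2.cvtColor(im,cv2.COLOR_RGB2HSV)
    m=((hsv[...,0]<18)&(hsv[...,1]>170)&(hsv[...,2]>90)).astype(np.uint8)
    cs=cv2.findContours(m,cv2.RETR_CCOMP,cv2.CHAIN_APPROX_NONE)
    out=[]
    for k,h in zip(cs[0],cs[1][0]):
        if h[3]>=0 and cv2.contourArea(k)>60:
            e=cv2.fitEllipse(k);M=cv2.mean(hsv[...,2],cv2.drawContours(np.zeros_like(m),[k],-1,1,-1))[0]
            out.append((e[0],e[1],M))
            if verbose:print("hole",np.round(e[0],1),np.round(e[1],1),"V",round(M))
    return out
E
python3 - <<'E'
from sc import *
o=observe();im=get_image("wrist");print(o["position"],o["dq"].round(3),o["clock"])
cv2.imwrite("pics/w2.png",im[:,:,::-1]);np.save("w2.npy",im);np.save("w2o.npy",o,allow_pickle=True)
c=cam("wrist",o);o1=np.load("w1o.npy",allow_pickle=True).item();c1=cam("wrist",o1)
a=screw(np.load("w1.npy"),c1);b=screw(im,c)
E
```

```text
clock: 3.08
position: [0.4959, -0.0567, 0.1137]
ee_rot: [0.522, 3.095, 0.002]
force: [0.6, -0.7, 0.0]
width: 0.543
gripper_force: 0.0
[ 0.49586126 -0.05670099  0.11374353] [ 0.003  0.01  -0.003  0.006 -0.003 -0.004  0.003] 3.075
hole [339.1  74.5] [16.  17.1] V 116
hole [406.2  69.3] [15.2 17.3] V 58
hole [318.5 110. ] [23. 24.] V 119
hole [418.9 102.4] [22.8 25.4] V 52
```

View pics/w2.png

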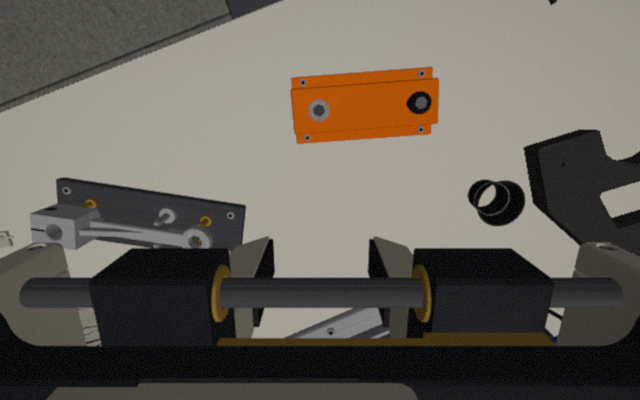

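The picture shows the bright head at (318.5,110) and the black head at (419,102); the eye hole is at (197,238), close to the left finger.

```bash
python3 - <<'E'
from sc import *
o=np.load("w2o.npy",allow_pickle=True).item();c=cam("wrist",o);o1=np.load("w1o.npy",allow_pickle=True).item();c1=cam("wrist",o1)
P,r=tri([(c1,(339.1,74.5)),(c,(318.5,110))]);print(P,r,onz(c,(318.5,110),.045),onz(c1,(339.1,74.5),.045))
print("blk",onz(c,(418.9,102.4),.045))
s=onz(c,(318.5,110),.045);s[2]=.051;print(move(observe(),s))
E
```

```text
[ 0.42724733 -0.03362609  0.04351255] [np.float64(0.06950319318495235), np.float64(0.06950319318492765)] [ 0.42718148 -0.03366016  0.045     ] [ 0.42740169 -0.03369668  0.045     ]
blk [0.44662875 0.03892017 0.045     ]
(array([ 0.07242787, -0.00080254,  0.06225621]), None)
```

```bash
python3 -m pendant '[0.037,-0.0005,0.017,0,0,0,0.04,0.0355,-0.0005,0.017,0,0,0,0.04,0,0,0,0,0,0,0.04,0,0,0,0,0,0,0.04]'; python3 - <<'E'
from sc import *
o=observe();im=get_image("wrist");print(o["position"],o["clock"])
c=cam("wrist",o)
for h in screw(im,c):
    p=onz(c,h[0],.045);p[2]=.051;print(p,move(o,p)[0])
cv2.imwrite("pics/w3.png",im[150:300,220:420,::-1].repeat(3,0).repeat(3,1))
E
```

```text
clock: 3.62
position: [0.4272, -0.0339, 0.0787]
ee_rot: [0.521, 3.096, 0.001]
force: [0.5, -0.2, 0.3]
width: 0.435
gripper_force: 0.0
[ 0.4271944  -0.03387387  0.07871547] 3.625
hole [319.7 215.1] [24.4 26.9] V 105
hole [427.5 166.1] [8.8 9.4] V 127
[ 0.42620099 -0.03343706  0.051     ] [1.14231537e-03 5.81152114e-05 2.77131159e-02]
[0.41707423 0.04730332 0.051     ] [0.03621023 0.07335578 0.02771372]
```

View pics/w3.png

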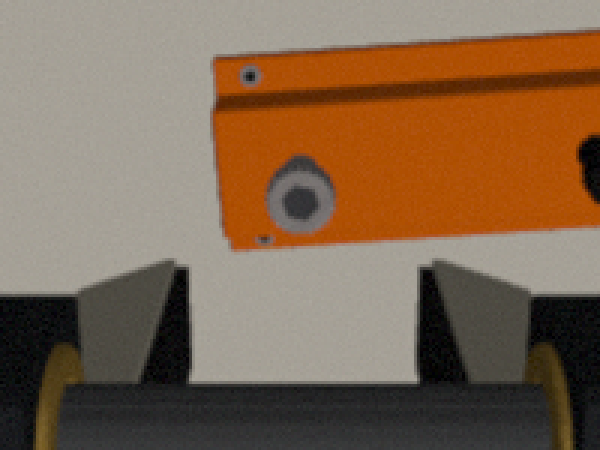

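The crop shows the head's top face at about (320,217), centred between the fingers (tips at row 237). I go straight down and grip.

```bash
python3 -m pendant '[0,0,0.014,0,0,0,0.04,0,0,0.0137,0,0,0,0.04,0,0,0,0,0,0,0.04,0,0,0,0,0,0,0.005,0,0,0,0,0,0,0.005,0,0,0,0,0,0,0.005,0,0,0,0,0,0,0.005,0,0,0,0,0,0,0.005]' 30; python3 -m pendant '[0,0,-0.02,0,0,0,0.005,0,0,-0.03,0,0,0,0.005,0,0,-0.03,0,0,0,0.005,0,0,-0.03,0,0,0,0.005,0,0,0,0,0,0,0.005,0,0,0,0,0,0,0.005]'; python3 - <<'E'
from h import *
o=observe();im=get_image("wrist");cv2.imwrite("pics/w4.png",im[:,:,::-1]);np.save("w4.npy",im);np.save("w4o.npy",o,allow_pickle=True);print(o["joints"])
E
```

```text
clock: 4.68
position: [0.4257, -0.0338, 0.0502]
ee_rot: [0.522, 3.098, 0.0]
force: [0.1, -0.4, -0.3]
width: 0.055
gripper_force: 0.0
clock: 5.42
position: [0.4253, -0.0335, 0.1597]
ee_rot: [-0.521, -3.098, -0.001]
force: [0.3, 0.1, 0.2]
width: 0.054
gripper_force: 0.0
[-0.75726019  0.17706731  0.83438945  2.12771789 -0.16769047  0.90153002
  1.41133947]
```

View pics/w4.png

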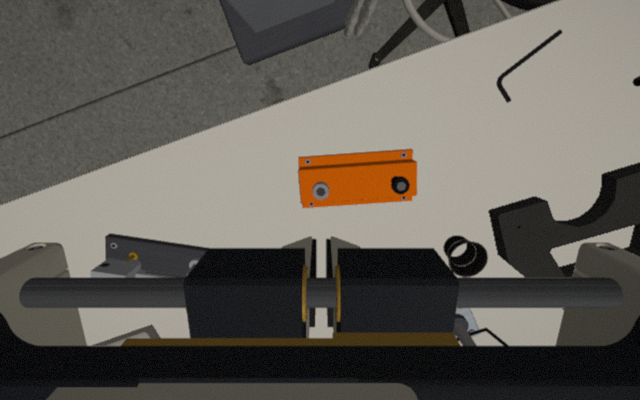

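The screw is still in the stand, at (320,191), and the jaws closed on nothing. I'll enlarge the jaw area to see where the fingertips really are.

```bash
python3 - <<'E'
from h import *
a=np.load("w4.npy")[215:315,255:385,::-1].astype(float)
b=cv2.imread("pics/w3.png")[150:450].astype(float)
a=cv2.resize(a,None,fx=5,fy=5,interpolation=cv2.INTER_CUBIC)
g=lambda x:np.clip(255*(np.clip(x,0,255)/255)**.5,0,255).astype(np.uint8)
cv2.imwrite("pics/z.png",g(a))
# where would pads project if as stated
K=camera_params("wrist");T=np.linalg.inv(K["T_tool_cam"])
for x in(-.0095,.0095):
  for z in(.011,-.008,-.027):
    q=K["intrinsics"]@(T@[x,.0025,z,1])[:3];print(x,z,q[:2]/q[2],q[2])
s=cam("scene");o=observe();Rt=R.from_rotvec(o["ee_rot"]).as_matrix()
print(proj(s,o["position"]+Rt@[0,0,.011]))
cv2.imwrite("pics/s2.png",get_image("scene")[:,:,::-1])
E
```

```text
-0.0095 0.011 [323.4066417  241.77082919] 0.21216680682688335
-0.0095 -0.008 [323.65745745 254.45533864] 0.1939275721978999
-0.0095 -0.027 [323.96035051 269.77355442] 0.17568833756891647
0.0095 0.011 [323.45550972 214.08933754] 0.20684418359865805
0.0095 -0.008 [323.71812958 224.45484975] 0.1886049489696746
0.0095 -0.027 [324.03698124 237.03981098] 0.1703657143406912
[296.59425499 235.66206863]
```

View pics/z.png

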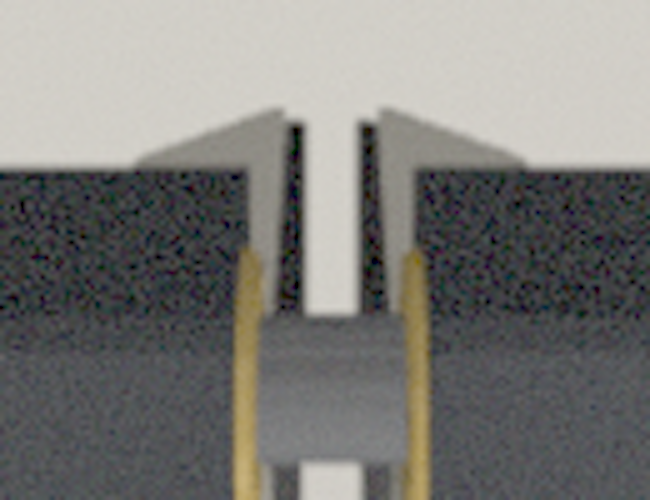

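The enlarged crop shows the pads' tip edges at columns 316 and 327, front edge at row 239. The gap in pixels at three openings (173, 77 and 11 px) puts the tips at about 0.174 m depth. That is some 35 mm higher than stated, which explains the miss. I'll work out the offset and approach with a force check.

```bash
python3 - <<'E'
from sc import *
o=np.load("w4o.npy",allow_pickle=True).item();c=cam("wrist",o)
for h in screw(np.load("w4.npy"),c):
    p=onz(c,h[0],.045);print(p,move(o,[*p[:2],.05])[0])
# pad-front width scan in w4: tip position for depth .174
K,T=camera_params("wrist")["intrinsics"],camera_params("wrist")["T_tool_cam"]
for uv in((321,239),(321,277)):
    q=np.linalg.inv(K)@[*uv,1]*.174;print((T@[*q,1])[:3])
E
python3 -m pendant '[0,0,0.055,0,0,0,0.04,0,0,0.055,0,0,0,0.04,0,0,0.01,0,0,0,0.04,0,0,0,0,0,0,0.04]'; python3 -m pendant '[0,0,0.003,0,0,0,0.04,0,0,0,0,0,0,0.04]'; python3 -m pendant '[0,0,0.003,0,0,0,0.04,0,0,0,0,0,0,0.04]'
```

```text
hole [320.3 190.5] [18.9 19.4] V 117
hole [399.7 184.6] [17.6 19.8] V 57
[ 0.42670031 -0.03357231  0.045     ] [-0.00138476  0.00038433  0.10965636]
[0.44584421 0.03917426 0.045     ] [0.00433446 0.07538994 0.10968073]
[ 0.00710081  0.0009123  -0.02391467]
[-0.01239573  0.00089941 -0.0296042 ]
clock: 6.02
position: [0.4253, -0.0344, 0.0402]
ee_rot: [-0.524, -3.096, 0.001]
force: [0.0, -1.2, 0.0]
width: 0.414
gripper_force: 0.0
clock: 6.28
position: [0.4267, -0.0335, 0.0382]
ee_rot: [0.521, 3.096, 0.002]
force: [0.2, -0.3, -0.0]
width: 0.436
gripper_force: 0.0
clock: 6.52
position: [0.4258, -0.0336, 0.0343]
ee_rot: [0.522, 3.098, 0.001]
force: [-1.3, -0.5, -0.2]
width: 0.44
gripper_force: 0.0
```

```bash
for i in 1; do python3 -m pendant '[0,0,0.003,0,0,0,0.04,0,0,0,0,0,0,0.04]'; python3 -m pendant '[0,0,0.003,0,0,0,0.04,0,0,0,0,0,0,0.04]'; python3 -m pendant '[0,0,0.003,0,0,0,0.04,0,0,0,0,0,0,0.04]'; done; python3 - <<'E'
from sc import *
o=observe();im=get_image("wrist");cv2.imwrite("pics/w5.png",im[150:300,220:420,::-1].repeat(3,0).repeat(3,1));np.save("w5.npy",im)
screw(im,0)
E
```

```text
clock: 6.78
position: [0.4255, -0.0338, 0.0309]
ee_rot: [-0.522, -3.098, 0.0]
force: [1.3, 0.2, -0.8]
width: 0.435
gripper_force: 0.0
clock: 7.02
position: [0.4255, -0.0339, 0.0279]
ee_rot: [-0.522, -3.097, 0.0]
force: [0.4, 0.7, -0.8]
width: 0.435
gripper_force: 0.0
clock: 7.28
position: [0.4255, -0.0338, 0.0249]
ee_rot: [-0.522, -3.098, 0.0]
force: [0.0, 0.2, -0.8]
width: 0.434
gripper_force: 0.0
hole [299.6 194. ] [10.5 11. ] V 126
hole [454.6 183.3] [10.7 11.3] V 122
```

```bash
python3 -m pendant '[0,0,0.003,0,0,0,0.04,0,0,0.003,0,0,0,0.04,0,0,0,0,0,0,0.04]';python3 -m pendant '[0,0,0.003,0,0,0,0.04,0,0,0.002,0,0,0,0.04,0,0,0,0,0,0,0.04]'; python3 -m pendant '[0,0,0,0,0,0,0.005,0,0,0,0,0,0,0.005,0,0,0,0,0,0,0.005,0,0,0,0,0,0,0.005]' 30
```

```text
clock: 7.7
position: [0.4255, -0.0338, 0.0189]
ee_rot: [-0.522, -3.097, 0.0]
force: [0.3, 0.3, 0.6]
width: 0.435
gripper_force: 0.0
clock: 8.07
position: [0.4255, -0.0338, 0.014]
ee_rot: [-0.522, -3.098, 0.0]
force: [0.7, -0.5, -0.2]
width: 0.436
gripper_force: 0.0
clock: 8.57
position: [0.4257, -0.0338, 0.0141]
ee_rot: [0.522, 3.098, 0.0]
force: [1.0, -0.0, 0.6]
width: 0.143
gripper_force: 30.0
```

```bash
python3 -m pendant '[0,0,-0.01,0,0,0,0.005,0,0,-0.02,0,0,0,0.005,0,0,-0.02,0,0,0,0.005,0,0,-0.02,0,0,0,0.005,0,0,0,0,0,0,0.005]'; python3 - <<'E'
from sc import *
o=observe();im=get_image("wrist");np.save("w6.npy",im)
a=im[100:300,250:390,::-1].astype(float)
a=cv2.resize(a,None,fx=4,fy=3,interpolation=cv2.INTER_CUBIC) if 0 else cv2.resize(a,None,fx=3,fy=3,interpolation=cv2.INTER_CUBIC)
cv2.imwrite("pics/z2.png",np.clip(255*(np.clip(a,0,255)/255)**.6,0,255).astype(np.uint8))
E
```

```text
clock: 9.2
position: [0.4267, -0.0337, 0.0855]
ee_rot: [0.521, 3.095, 0.002]
force: [-0.1, -0.2, -0.6]
width: 0.145
gripper_force: 30.0
```

View pics/z2.png

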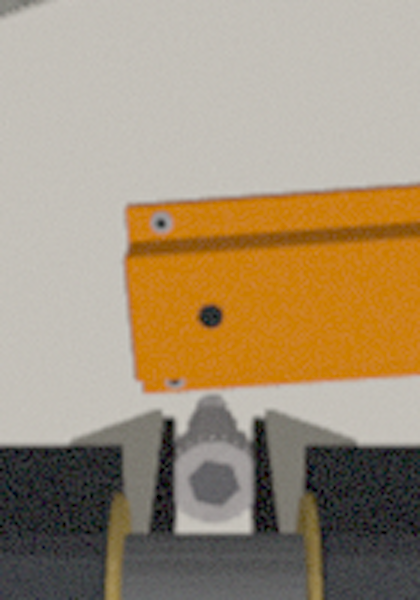

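The crop shows the screw held: head top at about (321,261), 27 px across, and thread end near (320,235). The stand hole is empty at (320,205). The head's apparent size doesn't match its reported height, so I'll check the camera height against the stand.

```bash
python3 - <<'E'
from sc import *
o=observe();c=cam("wrist",o);im=np.load("w6.npy")
hs=screw(im,c)
print("hole",onz(c,(320,205.3),.022))
for n in("w1","w2","w4"):
    oo=np.load(n+"o.npy",allow_pickle=True).item();cc=cam("wrist",oo);h=screw(np.load(n+".npy"),cc,0)
    print(n,cc[1],[onz(cc,x[0],.045)[:2].round(4) for x in h],np.linalg.norm(onz(cc,h[0][0],.045)-onz(cc,h[1][0],.045)))
# depth scale: stand outline 56x120
for n in("w2","w4"):
    im=np.load(n+".npy");hsv=cv2.cvtColor(im,cv2.COLOR_RGB2HSV)
    m=((hsv[...,0]<18)&(hsv[...,1]>170)&(hsv[...,2]>90)).astype(np.uint8)
    k=max(cv2.findContours(m,0,2)[0],key=cv2.contourArea);print(n,cv2.minAreaRect(k))
s=cam("scene");Rt=R.from_rotvec(o["ee_rot"]).as_matrix()
for z in(.011,-.024):print(proj(s,o["position"]+Rt@[0,0,z]),proj(cam("side"),o["position"]+Rt@[0,0,z]))
np.save("s6.npy",get_image("scene"));np.save("d6.npy",get_image("side"))
E
```

```text
hole [424.7 165.2] [8.5 9.3] V 127
hole [ 0.4265844  -0.03342315  0.022     ]
w1 [ 0.45445966 -0.0645429   0.43661718] [array([ 0.4274, -0.0337]), array([0.4469, 0.039 ])] 0.07528737377933535
w2 [ 0.4247488  -0.03152632  0.2989084 ] [array([ 0.4272, -0.0337]), array([0.4466, 0.0389])] 0.0751543785403601
w4 [ 0.3548846  -0.00833026  0.34508311] [array([ 0.4267, -0.0336]), array([0.4458, 0.0392])] 0.07522254183152978
w2 ((365.9079284667969, 105.00682830810547), (65.81967163085938, 147.48483276367188), 85.76361083984375)
w4 ((357.91644287109375, 178.1079864501953), (50.360355377197266, 117.95343017578125), 86.09950256347656)
[298.35621001 258.07302221] [381.41772741 167.56361655]
[297.69377038 247.71547087] [382.65080347 160.91110872]
```

```bash
python3 -m pendant '[0,0,-0.03,0,0,0,0.005,-0.03,-0.02,-0.01,0,0,0,0.005,-0.048,-0.028,0,0,0,0,0.005,-0.048,-0.028,0,0,0,0,0.005,-0.042,-0.028,0,0,0,0,0.005,0,0,0,0,0,0,0.005,0,0,0,0,0,0,0.005]'; cat > eye.py <<'E'
from h import *
def eyefit(im,uv,r=30):
    # dark hole inside bright eye: threshold locally, choose contour nearest uv
    x,y=map(int,uv);g=cv2.cvtColor(im,cv2.COLOR_RGB2GRAY)[y-r:y+r,x-r:x+r]
    g=cv2.resize(g,None,fx=4,fy=4,interpolation=cv2.INTER_CUBIC)
    out=[]
    for t in(70,85,100,115,130):
        for k in cv2.findContours((g>t).astype(np.uint8),cv2.RETR_CCOMP,cv2.CHAIN_APPROX_NONE)[0]:
            if len(k)>20:
                e=cv2.fitEllipse(k)
                if e[1][1]<1.7*e[1][0] and 20<e[1][0]<170: out.append((t,np.array(e[0])/4+[x-r-.4,y-r-.4],np.array(e[1])/4))
    return out
E
python3 - <<'E'
from eye import *
o=observe();im=get_image("wrist");np.save("w7.npy",im);np.save("w7o.npy",o,allow_pickle=True)
c=cam("wrist",o);uv=proj(c,[.4968,-.1681,.04]);print(o["position"],o["clock"],uv)
for e in eyefit(im,uv):print(e[0],e[1].round(1),e[2].round(1))
E
```

```text
clock: 10.22
position: [0.5493, -0.1869, 0.1229]
ee_rot: [-0.523, -3.095, -0.0]
force: [-0.1, 0.3, 0.1]
width: 0.145
gripper_force: 30.0
[ 0.5492726  -0.18689717  0.12291067] 10.225 [320.39859803 131.83914808]
70 [337.7 154.3] [8.1 8.1]
70 [312.5 129.7] [33.  43.8]
70 [316.8 130.8] [12.2 13.7]
70 [345.2 111.5] [8.3 8.8]
85 [337.6 154.2] [7.2 7.3]
85 [312.5 129.8] [32.  43.3]
85 [316.8 131. ] [13.3 14.4]
85 [345.1 111.5] [7.4 7.9]
100 [337.6 154.2] [6.3 6.4]
100 [312.4 130.5] [29.1 43.7]
100 [316.7 131.4] [14.8 15.1]
100 [345.1 111.4] [6.6 7.1]
115 [312.4 130.6] [28.2 43.2]
115 [316.8 131.5] [15.7 16.1]
130 [297.7 128.2] [14.1 19.2]
130 [316.9 124.4] [13.1 16.6]
```

```bash
python3 - <<'E'
from eye import *
o=np.load("w7o.npy",allow_pickle=True).item();c=cam("wrist",o);o1=np.load("w1o.npy",allow_pickle=True).item();c1=cam("wrist",o1)
es=[e for e in eyefit(np.load("w1.npy"),(253,170),20)]
for e in es:print(e[0],e[1].round(1),e[2].round(1))
for u in((253,170),(254,170)):print(tri([(c1,u),(c,(316.8,131.3))]))
p=onz(c,(316.8,131.3),.04);print(p,move(o,[p[0]-.0012,p[1]-.0003,.05])[0])
E
```

```text
70 [269.8 182.4] [5.2 5.6]
70 [248.4 167.7] [23.4 29.9]
70 [250.5 169.1] [6.7 8.5]
85 [247.9 169. ] [18.8 29.8]
85 [250.7 169.6] [8.6 9.1]
85 [255.4 158.3] [6.  6.6]
100 [247.9 169.1] [18.  29.3]
100 [250.8 169.6] [9.7 9.9]
115 [247.8 169.1] [17.1 28.7]
115 [250.9 169.7] [10.8 11.1]
(array([ 0.49694065, -0.1708444 ,  0.03033717]), [np.float64(0.9351571176405566), np.float64(0.9351571176405838)])
(array([ 0.49754079, -0.17092871,  0.02565775]), [np.float64(1.2611496921780847), np.float64(1.2611496921780325)])
[ 0.49544056 -0.17070464  0.04      ] [ 0.05701739 -0.00305572  0.07305303]
```

```bash
python3 -m pendant '[0.03,-0.002,0.02,0,0,0,0.005,0.027,-0.001,0.02,0,0,0,0.005,0,0,0.02,0,0,0,0.005,0,0,0.011,0,0,0,0.005,0,0,0,0,0,0,0.005,0,0,0,0,0,0,0.005]'; python3 - <<'E'
from eye import *
o=observe();im=get_image("wrist");np.save("w8.npy",im);np.save("w8o.npy",o,allow_pickle=True)
c=cam("wrist",o);print(o["position"],o["clock"],proj(c,[.4954,-.1707,.04]))
for e in eyefit(im,(320,225),34):print(e[0],e[1].round(1),e[2].round(1))
g=cv2.cvtColor(im,cv2.COLOR_RGB2GRAY)[195:270,285:360]
print("\n".join(" ".join(f"{v:3d}" for v in r[::3]) for r in g[::3]))
E
```

```text
clock: 11.02
position: [0.496, -0.1713, 0.0536]
ee_rot: [0.521, 3.097, -0.0]
force: [0.7, 0.6, -0.9]
width: 0.147
gripper_force: 30.0
[ 0.49602252 -0.17131841  0.05361652] 11.025 [320.14225275 225.51745665]
70 [345.6 246.7] [14.2 24.1]
70 [295.3 246.6] [17.6 23.2]
70 [320.  224.9] [14.  15.9]
70 [322.2 199.6] [12.9 13.3]
85 [312.  222.8] [31.3 52.7]
85 [322.3 199.6] [11.4 12.3]
100 [319.6 224.4] [5.5 8.4]
 58  54  52  53  54  57  54  55  54  54  56  87 102 103  80  56  52  52  56  52  54  54 102  95 108
 53  53  51  52  48  54  55  51  53  54  62  92  53  52  98  55  53  50  55  54  54  54  51  55  54
 55  59  55  60  56  53  52  55  50  55  64  79  58  58  97  53  51  59  52  56  55  56  51  53  55
 53  56  56  55  49  52  54  58  57  57  64  65  67  70  81  54  52  51  52  53  55  53  56  54  52
 60  54  50  52  56  55  53  51  66  66  83  88  81  80  69  63  53  54  55  52  50  48  55  49  50
 67  70  68  69  69  65  61  60  87 122 132 129 124 130 123  87  66  54  54  52  54  54  51  52  53
120 112 104  96  84  75  72  93 126 126 136 129 131 130 128 133 121  64  49  50  55  56  52
[... 1108 characters left out ...]

 16  10  65  75  76  77  31   0  64  80 110 116 115 113 117  76  49  14  39  74  71  75  48  11  13
 10  10  61  77  73  75  19  12  80 116 116 112 114 119 114 117  78  15  20  76  73  76  45   7  16
 16  13  62  71  75  76  15   4 105 115 107  51  54  61  92 116 103   5  21  79  74  78  47  18  20
  5  15  59  77  76  75   9   7 111 111  52  53  47  51  57 117  99  14  22  74  77  76  49   6  18
 11   1  52  74  78  79  10   7 109 111  51  54  52  53  53 111 100   2  16  74  78  73  36   3  20
 11  27  47  77  79  68  12   3 107 117  57  56  51  53  64 116 103  14   1  65  73  75  41  25  14
 15  49  56  77  74  51  11  15 105 116 101  73  54  62 114 117  99   9  12  64  76  75  43  36  10
```

```bash
python3 - <<'E'
from h import *
o=np.load("w8o.npy",allow_pickle=True).item();im=np.load("w8.npy")
P=camera_params("wrist");T=P["T_tool_cam"];c=(P["intrinsics"],T[:3,3],T[:3,:3])
zt=o["position"][2]
for n,uv,z in[("hole",(320,226),zt-.04),("hole w7est",(320.1,225.5),zt-.04),("thread",(319.7,226.5),.003),("headtop",(321,261),-.033)]:print(n,(1e3*onz(c,uv,z)).round(1))
a=im[190:280,270:370,::-1].astype(float)
a=cv2.resize(a,None,fx=6,fy=6,interpolation=cv2.INTER_CUBIC)
cv2.imwrite("pics/z8.png",np.clip(255*(np.clip(a,0,255)/255)**.7,0,255).astype(np.uint8))
E
```

```text
hole [ 0.5  0.3 13.6]
hole w7est [ 0.8  0.4 13.6]
thread [4.1 0.1 3. ]
headtop [ -1.3   0.9 -33. ]
```

View pics/z8.png

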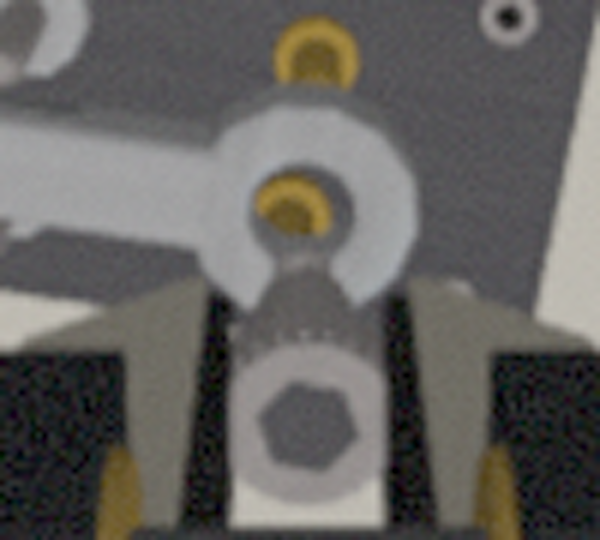

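The crop shows the eye hole centred at (320.4,226), with a brass button visible through it. The thread end is near (320.3,236) and the head top at (321,261). The tool must go about 2 mm along +x, then down.

```bash
python3 -m pendant '[0.0021,0,0.005,0,0,0,0.005,0,0,0.008,0,0,0,0.005,0,0,0.004,0,0,0,0.005,0,0,0,0,0,0,0.005]'; python3 -m pendant '[0,0,0.002,0,0,0,0.005,0,0,0.002,0,0,0,0.005,0,0,0,0,0,0,0.005]'; python3 -c "
from h import *
o=observe();im=get_image('wrist');np.save('w9.npy',im);np.save('w9o.npy',o,allow_pickle=True)
g=cv2.cvtColor(im,cv2.COLOR_RGB2GRAY)[200:252,290:352]
print('\n'.join(' '.join(f'{v:3d}' for v in r[::2]) for r in g[::2]))"
```

```text
clock: 11.58
position: [0.4932, -0.1706, 0.0357]
ee_rot: [-0.522, -3.097, -0.0]
force: [1.0, -0.5, -0.1]
width: 0.145
gripper_force: 30.0
clock: 11.95
position: [0.4935, -0.1705, 0.032]
ee_rot: [-0.522, -3.098, -0.0]
force: [-1.1, 1.0, -0.7]
width: 0.147
gripper_force: 30.0
 56  56  58  54  57  54  54  49  55  56  58  53  56  54  55  54  55  51  54  49  55  52  54  54  51  51  55  52  54  49  52
 54  56  54  57  55  57  51  54  54  51  56  58  53  54  58  53  54  52  51  55  53  56  52  55  58  51  51  50  50  52  48
 57  53  55  53  56  55  55  57  57  55  54  55  53  56  57  55  53  52  52  52  58  53  55  53  52  52  53  55  53  55  51
 53  51  53  54  57  54  50  59  55  56  54  55  56  54  60  78  88  92  70  55  55  57  56  59  54  52  55  53  54  50  50
 53  57  54  55  51  53  53  53  57  58  52  56  56  68  97 103  94 102 102  82  52  54  50  55  53  52  56  53  53  53  54
 49  50  52  55  54  53  55  57  52  57  53  56  54  91 101  62  53  60  83 103  70  54  55  53  51  53  51  54  55  51  55
 51  54  54  50  51  51  50  52  53  53  55  54  58 102  82  51  53  62  54 103  
[... 1698 characters left out ...]
  76  57  58  59  62  60  58  56  58 109 124  62   2  48  74  76  74  77  79  72
 77  79  72  78  74  78  75  33  18  66 104  63  59  62  62  63  60  64  57  58 104 125  45  18  36  75  72  76  75  77  78
 76  73  78  76  78  78  77  20  12  64  89  65  60  65  54  63  61  64  61  60  67 114  49   5  24  75  73  73  78  75  72
 75  76  78  78  79  77  81  14   2  53  58  58  61  79  64  83  65  78  60  66  55  71  33  16  12  75  75  79  77  78  75
 48  76  76  75  75  78  71  12  11  33  56  77  80 105 112 117 117 114 104  89  55  59  19   7   9  68  78  72  74  76  76
 31  76  75  76  77  78  52  12  14  46  71  99 116 120 121 119 118 115 118 120 103  73  27   3   9  70  75  77  77  76  76
```

```bash
python3 -m pendant '[0,0,0.0015,0,0,0,0.005,0,0,0,0,0,0,0.005]'; python3 -m pendant '[0,0,0.0015,0,0,0,0.005,0,0,0,0,0,0,0.005]';  python3 -m pendant '[0,0,0.0015,0,0,0,0.005,0,0,0,0,0,0,0.005]'
```

```text
clock: 12.25
position: [0.4935, -0.1705, 0.0306]
ee_rot: [-0.522, -3.098, -0.0]
force: [0.5, 0.5, 0.1]
width: 0.142
gripper_force: 30.0
clock: 12.5
position: [0.4934, -0.1706, 0.029]
ee_rot: [-0.522, -3.098, -0.0]
force: [-0.0, -0.2, -0.2]
width: 0.143
gripper_force: 30.0
clock: 12.75
position: [0.4934, -0.1706, 0.0275]
ee_rot: [-0.522, -3.098, -0.0]
force: [0.9, -0.2, -0.7]
width: 0.148
gripper_force: 30.0
```

```bash
python3 -m pendant '[0,0,0.002,0,0,0,0.005,0,0,0.002,0,0,0,0.005,0,0,0,0,0,0,0.005]'; python3 -m pendant '[0,0,0.002,0,0,0,0.005,0,0,0.002,0,0,0,0.005,0,0,0,0,0,0,0.005]';  python3 -m pendant '[0,0,0.0015,0,0,0,0.005,0,0,0,0,0,0,0.005]'
```

```text
clock: 13.12
position: [0.4934, -0.1706, 0.0234]
ee_rot: [-0.522, -3.098, -0.0]
force: [-0.1, 0.3, -0.9]
width: 0.144
gripper_force: 30.0
clock: 13.5
position: [0.4934, -0.1706, 0.0194]
ee_rot: [-0.522, -3.098, -0.0]
force: [0.1, 0.8, -0.4]
width: 0.142
gripper_force: 30.0
clock: 13.75
position: [0.4934, -0.1706, 0.018]
ee_rot: [-0.522, -3.098, -0.0]
force: [-0.8, -0.3, -0.3]
width: 0.141
gripper_force: 30.0
```

Sliding in freely. I'll go on to contact.

```bash
for i in 1; do python3 -m pendant '[0,0,0.001,0,0,0,0.005,0,0,0,0,0,0,0.005]'; python3 -m pendant '[0,0,0.001,0,0,0,0.005,0,0,0,0,0,0,0.005]'; python3 -m pendant '[0,0,0.001,0,0,0,0.005,0,0,0,0,0,0,0.005]'; done
```

```text
clock: 14.0
position: [0.4934, -0.1706, 0.0171]
ee_rot: [-0.522, -3.098, -0.0]
force: [-0.2, 0.2, -0.1]
width: 0.144
gripper_force: 30.0
clock: 14.25
position: [0.4936, -0.1706, 0.0161]
ee_rot: [0.522, 3.098, 0.0]
force: [0.2, 0.2, 0.0]
width: 0.14
gripper_force: 30.0
clock: 14.5
position: [0.4937, -0.1707, 0.0155]
ee_rot: [0.522, 3.097, 0.0]
force: [-1.8, 0.5, 6.5]
width: 0.145
gripper_force: 30.0
```

```bash
python3 -m pendant '[0,0,0,0,0,0,0.03,0,0,0,0,0,0,0.03,0,0,0,0,0,0,0.03,0,0,-0.02,0,0,0,0.03,0,0,-0.04,0,0,0,0.04,0,0,-0.04,0,0,0,0.04,0,0,0,0,0,0,0.06,0,0,0,0,0,0,0.06]'; python3 - <<'E'
from eye import *
o=observe();im=get_image("wrist");np.save("w10.npy",im);np.save("w10o.npy",o,allow_pickle=True)
c=cam("wrist",o);print(o["position"],o["clock"],o["joints"].round(2));u=proj(c,[.4950,-.1705,.049]);print(u)
for e in eyefit(im,u,24):print(e[0],e[1].round(1),e[2].round(1),onz(c,e[1],.049).round(4))
g=cv2.cvtColor(im,cv2.COLOR_RGB2GRAY)[190:240,295:347]
print('\n'.join(' '.join(f'{v:3d}' for v in r[::2]) for r in g[::2]))
E
```

```text
clock: 15.5
position: [0.4933, -0.1701, 0.1147]
ee_rot: [-0.521, -3.098, -0.001]
force: [-0.0, 1.0, -1.2]
width: 0.604
gripper_force: 0.0
[ 0.4932764  -0.17014024  0.11466501] 15.5 [-0.34  0.44  0.79  1.97 -0.4   0.89  1.89]
[320.03426723 205.93734846]
70 [339.8 217.9] [7.4 7.7] [ 0.5099 -0.1586  0.049 ]
70 [316.5 202.2] [28.2 40.9] [ 0.4911 -0.1722  0.049 ]
70 [320.2 205.7] [9.4 9.8] [ 0.4949 -0.1703  0.049 ]
70 [320.4 205.5] [19.7 21.2] [ 0.4948 -0.1701  0.049 ]
70 [321.8 184.1] [ 7.5 11.2] [ 0.4784 -0.1633  0.049 ]
85 [339.9 217.8] [6.4 7.2] [ 0.5099 -0.1586  0.049 ]
85 [316.4 202.4] [27.3 40.3] [ 0.4912 -0.1722  0.049 ]
85 [320.2 205.7] [10.4 10.7] [ 0.4949 -0.1703  0.049 ]
85 [320.3 202.1] [15.3 17.6] [ 0.492  -0.1692  0.049 ]
85 [321.7 184.1] [7.3 9.7] [ 0.4784 -0.1633  0.049 ]
100 [316.4 202.5] [26.4 39.8] [ 0.4913 -0.1723  0.049 ]
100 [320.2 205.7] [11.4 11.8] [ 0.4949 -0.1703  0.049 ]
100 [320.2 204.1] [19.3 20. ] [ 0.4936 -0.1699  0.049 ]
115 [316.5 202.6] [25.3 39.3] [ 0.4914 -0.1722  0.049 ]
115 [320.1 203.6] [21.1 22. ] [ 0.4932 -0.1698  0.049 ]
 63  57  52  49  52  47  
[... 1874 characters left out ...]
 158 158 155 158 158 155 157 158 157 157 157 159 158 158 152 142 133 112  91
156 157 157 158 160 160 158 159 160 156 160 158 157 159 158 155 157 159 158 158 157 159 157 159 159 156
161 158 158 156 156 158 158 157 157 159 157 156 156 158 162 160 158 159 155 157 157 158 155 157 156 158
158 158 156 157 157 158 158 157 160 157 158 157 158 158 157 159 160 157 159 159 155 157 158 155 157 157
157 159 160 157 155 157 156 159 158 158 159 157 156 156 156 157 156 157 157 157 159 159 156 159 159 157
157 154 159 158 159 158 157 157 159 156 157 157 158 158 158 157 156 156 158 156 159 159 155 155 160 157
160 159 157 158 153 160 158 158 157 156 155 160 155 155 157 158 157 157 159 156 159 157 155 156 158 157
```

Head is seated and centred in the eye. Now rotate to line up with the hub.

```bash
python3 -m pendant '[0,0,-0.01,0,0,0.1733,0.06,0,0,0,0,0,0.1733,0.06,0,0,0,0,0,0.1733,0.06,0,0,0,0,0,0.1733,0.06,0,0,0,0,0,0.1733,0.06,0,0,0,0,0,0.1733,0.06,0,0,0,0,0,0.1733,0.06,0,0,0,0,0,0.1733,0.06,0,0,0,0,0,0.1733,0.06,0,0,0,0,0,0.1733,0.06]'; python3 -m pendant '[-0.051,0,0,0,0,0,0.05,-0.051,0.0015,0,0,0,0,0.05,0,0,0,0,0,0,0.05,0,0,0,0,0,0,0.05]'; python3 - <<'E'
from eye import *
o=observe();im=get_image("wrist");np.save("w11.npy",im);np.save("w11o.npy",o,allow_pickle=True)
c=cam("wrist",o);print(o["position"],o["clock"],o["joints"].round(2));print(R.from_rotvec(o["ee_rot"]).as_matrix().round(4))
e=proj(c,[.4949,-.1703,.049]);h=proj(c,[.4462,-.2605,.058]);print(e,h)
for u in(e,h):
  print("--")
  for e in eyefit(im,u,26):print(e[0],e[1].round(1),e[2].round(1))
x,y=map(int,h);g=cv2.cvtColor(im,cv2.COLOR_RGB2GRAY)[y-40:y+42,x-36:x+37]
print('\n'.join(' '.join(f'{v:3d}' for v in r[::3]) for r in g[::3]))
E
```

```text
clock: 16.8
position: [0.4928, -0.1704, 0.1238]
ee_rot: [-2.703, -1.6, 0.003]
force: [0.3, -1.3, 0.0]
width: 0.658
gripper_force: 0.0
clock: 17.3
position: [0.4459, -0.2606, 0.1242]
ee_rot: [-2.698, -1.606, 0.001]
force: [0.4, 1.0, 0.9]
width: 0.544
gripper_force: 0.0
[ 0.44591898 -0.26057465  0.12423286] 17.3 [-0.39  0.61  1.23  1.99 -0.68  1.04  0.66]
[[ 4.766e-01  8.791e-01 -1.300e-03]
 [ 8.791e-01 -4.766e-01  9.000e-04]
 [ 1.000e-04 -1.600e-03 -1.000e+00]]
[320.19845872  70.49963336] [320.52894256 205.48551155]
--
70 [321.4  74.2] [33.9 41.2]
70 [320.4  70.3] [10.1 11. ]
70 [342.8  47.6] [6.4 8.9]
70 [298.7  47.5] [8.8 9.3]
85 [321.5  74.2] [32.8 40.9]
85 [320.3  70.3] [11.  11.9]
85 [343.1  47.4] [6.2 8.1]
85 [298.7  47.4] [8.2 8.5]
100 [321.6  74.2] [31.5 40.7]
100 [320.4  70.3] [11.8 12.7]
100 [343.4  47.2] [6.  7.3]
100 [298.7  47.2] [7.6 7.9]
115 [321.6  74.1] [30.1 40.4]
115 [320.1  70.9] [20.6 22.3]
115 [320.3  70.3] [12.7 13.9]
115 [298.6  47.1] [6.5 6.8]
130 [321.7  74. ] [28.5 40.1]
130 [320.4  71.2] [23.  24.5]
--
85 [325.9 208.7] [ 7.6 11.5]
115 [322. 211.] [16.5 27.4
[... 2159 characters left out ...]

170 171 172 169 170 172 173 170 152 155 152 152 145 133 152 152 154 151 170 174 171 170 170 174 172
172 172 171 169 172 171 171 170 171 173 167 171 171 172 173 170 171 169 170 170 169 172 171 170 171
169 170 172 173 170 173 171 170 170 169 172 170 169 168 171 171 169 171 171 168 172 171 170 173 171
171 171 171 171 171 169 169 171 170 169 172 170 170 173 170 172 171 171 170 169 169 172 168 169 173
173 172 169 171 175 169 171 167 170 170 171 171 171 174 171 171 171 171 173 172 168 172 170 171 171
170 171 171 173 171 171 170 171 168 169 170 169 170 171 171 167 171 170 173 171 169 172 174 171 169
170 171 169 172 169 169 170 172 170 174 173 170 173 172 172 175 172 171 170 172 172 171 170 170 173
```

```bash
python3 -m pendant '[0.0077,0.0007,0.03,0,0,0,0.05,0,0,0.04,0,0,0,0.05,0,0,0.025,0,0,0,0.05,0,0,0.007,0,0,0,0.05,0,0,0,0,0,0,0.05]'; python3 -m pendant '[0,0,0.004,0,0,0,0.05,0,0,0.004,0,0,0,0.05,0,0,0.004,0,0,0,0.05,0,0,0,0,0,0,0.05]'
```

```text
clock: 17.98
position: [0.4508, -0.2541, 0.0231]
ee_rot: [-2.698, -1.609, 0.001]
force: [0.1, 0.5, 0.4]
width: 0.541
gripper_force: 0.0
clock: 18.48
position: [0.4504, -0.2545, 0.0109]
ee_rot: [-2.699, -1.608, 0.0]
force: [-0.0, -0.6, 0.3]
width: 0.541
gripper_force: 0.0
```

```bash
python3 -m pendant '[0,0,0,0,0,0,0.01,0,0,0,0,0,0,0.01,0,0,0,0,0,0,0.01,0,0,0,0,0,0,0.01,0,0,0,0,0,0,0.01]' 60
```

```text
clock: 19.1
position: [0.4505, -0.2546, 0.0111]
ee_rot: [-2.699, -1.608, -0.0]
force: [-1.4, -0.7, 1.2]
width: 0.277
gripper_force: 60.0
```

Hub gripped (25 mm). Lift clear of the spigot and check the hold.

```bash
python3 -m pendant '[0,0,-0.004,0,0,0,0.01,0,0,-0.005,0,0,0,0.01,0,0,-0.006,0,0,0,0.01,0,0,0,0,0,0,0.01]';python3 -m pendant '[0,0,-0.02,0,0,0,0.01,0,0,-0.035,0,0,0,0.01,0,0,-0.04,0,0,0,0.01,0,0,-0.04,0,0,0,0.01,0,0,-0.04,0,0,0,0.01,0,0,0,0,0,0,0.01,0,0,0,0,0,0,0.01]'; python3 - <<'E'
from eye import *
o=observe();im=get_image("wrist");np.save("w12.npy",im);np.save("w12o.npy",o,allow_pickle=True)
Rt=R.from_rotvec(o["ee_rot"]).as_matrix();c=cam("wrist",o)
# hex of head: expected in tool frame: from nest
p=Rt.T@(np.array([.4949,-.1703,.049])-np.array([.4505,-.2546,.0111]));print(p)
u=proj(c,o["position"]+Rt@p);print(u,o["joints"].round(2))
for e in eyefit(im,u,30):print(e[0],e[1].round(1),e[2].round(1))
E
```

```text
clock: 19.6
position: [0.4509, -0.2547, 0.0266]
ee_rot: [2.698, 1.608, 0.001]
force: [-0.1, 0.4, -1.1]
width: 0.277
gripper_force: 60.0
clock: 20.48
position: [0.4503, -0.2539, 0.2004]
ee_rot: [-2.698, -1.608, -0.001]
force: [-0.0, -0.4, -1.6]
width: 0.279
gripper_force: 60.0
[ 0.09530525 -0.00106597 -0.03781578]
[316.89949827  60.28246754] [-0.47  0.49  1.28  1.89 -0.52  1.15  0.51]
70 [321.   62.6] [18.7 20.3]
85 [321.   62.5] [19.5 21.3]
100 [321.   62.5] [20.3 22.1]
115 [321.2  60.9] [37.8 44.8]
115 [321.   62.5] [21.1 23.1]
130 [307.7  60.8] [5.4 7.6]
130 [320.7  64.1] [38.9 41.7]
```

```bash
cat > lvl.py <<'E'
from h import *
def arm(im,r0,r1,L=.012,show=1):
    P=camera_params("wrist");K,T=P["intrinsics"],P["T_tool_cam"]
    g=cv2.GaussianBlur(cv2.cvtColor(im,cv2.COLOR_RGB2GRAY).astype(float),(1,9),0)
    out=[]
    for r in range(r0,r1,4):
        s=g[r,285:357];d=np.abs(np.gradient(s))
        l=d[:36].copy();rr=d[36:].copy()
        sub=lambda a:(lambda i:i+(0 if i in(0,len(a)-1) else (a[i-1]-a[i+1])/(2*(a[i-1]-2*a[i]+a[i+1])+1e-9)))(int(a.argmax()))
        a,b=285+sub(l),285+36+sub(rr);w=b-a;z=K[0,0]*L/w
        q=np.linalg.inv(K)@[(a+b)/2,r,1]*z;t=T@[*q,1];out.append((r,a,b,w,*(t[:3]*1e3)))
    return np.array(out)
E
python3 - <<'E'
from lvl import *
im=np.load("w12.npy");print(arm(im,84,230).round(1))
g=cv2.cvtColor(im,cv2.COLOR_RGB2GRAY)
for r in range(30,240,12):print(r,g[r,280:362:3])
E
```

```text
[[  84.   295.1  346.2   51.1   81.7    0.5 -104.3]
 [  88.   295.1  346.    50.9   80.8    0.5 -104.1]
 [  92.   295.2  345.9   50.7   79.9    0.5 -104.1]
 [  96.   295.2  345.9   50.7   79.     0.5 -104.4]
 [ 100.   295.2  345.8   50.5   78.1    0.5 -104.4]
 [ 104.   295.6  345.6   50.    77.2    0.5 -103.8]
 [ 108.   295.7  345.7   50.    76.3    0.5 -104.1]
 [ 112.   295.8  345.6   49.8   75.3    0.5 -104. ]
 [ 116.   296.   345.5   49.5   74.4    0.5 -103.8]
 [ 120.   296.   345.5   49.5   73.5    0.5 -104. ]
 [ 124.   296.   345.4   49.4   72.5    0.5 -104.2]
 [ 128.   296.1  345.2   49.2   71.6    0.5 -104. ]
 [ 132.   296.1  345.2   49.1   70.6    0.5 -104.3]
 [ 136.   296.2  345.1   49.    69.7    0.5 -104.3]
 [ 140.   296.3  344.9   48.7   68.7    0.5 -104.1]
 [ 144.   296.2  344.9   48.7   67.7    0.5 -104.4]
 [ 148.   296.5  344.9   48.4   66.7    0.5 -104.1]
 [ 152.   296.7  344.6   48.    65.7    0.5 -103.7]
 [ 156.   296.7  344.6   48.    64.7    0.5 -104. ]
 [ 160.   296.9  344.6   47.7   63.7    0.5 -103.9]
 [ 164.   297.   344.5   47.5   62.7    0.5 -103.7]
 [ 168. 
[... 2260 characters left out ...]
175 175 173 176  61  58  58  65 124 147 119 148 149 127 146 140
  61  56  57  53 178 176 178 176 177 175]
186 [176 176 177 177 178 179  75  52  56  59 120 145 115 146 149 129 145 136
  58  55  57  55 177 176 175 177 172 175]
198 [176 176 172 177 177 176  95  56  57  54 117 143 111 148 150 132 142 134
  53  58  59  62 176 175 179 176 177 177]
210 [176 176 177 176 177 177 160 116 117 118 115 143 116 149 149 126 143 134
 114 115 118 136 178 176 176 177 177 176]
222 [177 176 176 176 177 176 177 177 179 177 106 144 116 149 149 131 143 132
 175 175 177 175 177 177 176 175 177 175]
234 [177 175 176 177 175 174 175 176 175 177 111 141 114 150 146 132 139 130
 176 174 175 176 176 177 176 180 175 176]
```

```bash
sed -i 's/285:357/301:341/;s/:36\]/:20]/;s/36:\]/20:]/;s/285+sub(l),285+36/301+sub(l),301+20/' lvl.py; python3 - <<'E'
from lvl import *
a=arm(np.load("w12.npy"),88,206);print(a[::4].round(1));print(np.degrees(np.arctan(np.polyfit(a[:,4],a[:,6],1))))
m=np.abs(a[:,6]-np.median(a[:,6]))<4;print(m.sum(),np.polyfit(a[m,4],a[m,6],1))
E
```

```text
[[ 8.800e+01  3.010e+02  3.343e+02  3.330e+01  8.310e+01 -6.000e-01
  -6.130e+01]
 [ 1.040e+02  3.080e+02  3.323e+02  2.430e+01  7.790e+01  2.000e-01
  -1.760e+01]
 [ 1.200e+02  3.049e+02  3.361e+02  3.110e+01  7.170e+01  4.000e-01
  -5.600e+01]
 [ 1.360e+02  3.087e+02  3.324e+02  2.370e+01  6.240e+01  4.000e-01
  -1.760e+01]
 [ 1.520e+02  3.091e+02  3.325e+02  2.340e+01  5.440e+01  5.000e-01
  -1.790e+01]
 [ 1.680e+02  3.090e+02  3.324e+02  2.340e+01  4.640e+01  5.000e-01
  -1.990e+01]
 [ 1.840e+02  3.084e+02  3.323e+02  2.390e+01  3.940e+01  3.000e-01
  -2.600e+01]
 [ 2.000e+02  3.098e+02  3.320e+02  2.220e+01  2.820e+01  6.000e-01
  -1.600e+01]]
[-12.70879743 -84.9224418 ]
23 [-1.52866488e-02 -1.80838641e+01]
```

```bash
python3 -m pendant '[0,0,0,0,0,0.16,0.01,0,0,0,0,0,0.162,0.01,0,0,0,0,0,0.162,0.01,0,0,0,0,0,0.162,0.01,0,0,0,0,0,0.162,0.01,0,0,0,0,0,0.162,0.01,0,0,0,0,0,0,0.01]'; python3 -m pendant '[0.02,-0.035,0,0,0,0,0.01,0.02,-0.035,0,0,0,0,0.01,0.02,-0.035,0,0,0,0,0.01,0.02,-0.035,0,0,0,0,0.01,0.018,-0.035,0,0,0,0,0.01,0,0,0,0,0,0,0.01,0,0,0,0,0,0,0.01]'; python3 - <<'E'
from h import *
o=observe();im=get_image("wrist");np.save("w13.npy",im);np.save("w13o.npy",o,allow_pickle=True)
Rt=R.from_rotvec(o["ee_rot"]).as_matrix();c=cam("wrist",o);print(o["joints"].round(2));print(Rt.round(3))
cv2.imwrite("pics/w13.png",im[:,:,::-1])
for P in([.61,-.19,.01],[.67,-.19,.01],[.61,.08,.01],[.67,.08,.01],[.64,-.05,.01]):print(P,proj(c,P).round())
hsv=cv2.cvtColor(im,cv2.COLOR_RGB2HSV)
b=((hsv[...,0]>100)&(hsv[...,0]<130)&(hsv[...,1]>120)&(hsv[...,2]>60)).astype(np.uint8)
n,_,st,ce=cv2.connectedComponentsWithStats(b);print([ (s,cc.round(1)) for s,cc in zip(st[1:],ce[1:]) if s[4]>40])
g=cv2.cvtColor(im,cv2.COLOR_RGB2GRAY)
for r in range(0,240,12):print(r,*[f"{v:3d}" for v in g[r,60:580:12]])
E
```

```text
clock: 21.4
position: [0.4499, -0.2541, 0.2]
ee_rot: [-3.137, -0.166, 0.003]
force: [0.0, 0.4, -1.1]
width: 0.277
gripper_force: 60.0
clock: 22.28
position: [0.5291, -0.0708, 0.2006]
ee_rot: [3.136, 0.168, -0.002]
force: [-0.6, -1.2, -1.0]
width: 0.275
gripper_force: 60.0
[-0.82  0.54  1.29  1.85 -0.56  1.19 -0.81]
[[ 0.994  0.107 -0.001]
 [ 0.107 -0.994 -0.001]
 [-0.001  0.001 -1.   ]]
[0.61, -0.19, 0.01] [435. 115.]
[0.67, -0.19, 0.01] [447.  57.]
[0.61, 0.08, 0.01] [192.  88.]
[0.67, 0.08, 0.01] [191.  27.]
[0.64, -0.05, 0.01] [313.  72.]
[(array([ 105,    1,   69,   59, 3476], dtype=int32), array([139.4,  29.5]))]
0  39  20 150 153 155 136 124 116 110 154 157 154 157 156 155 159 158 159 157 159 158 159 158 157 158 158 157 160  80  79   0  17  83 154 156 157 152 157 154 152 152 152 148 148
12  38  40  23 154  51  54  48  42  53  20  46   1  12  12 161 157 157 159 159 158 160 159 160 159 160 161 159 160  76  78   2  13 115 157 155 157 157 159 158 154 155 153 152 155
24  41  38  31 155  35  45  45  51  47  34  21   8  15  29 159 159 160 160 162  87  82  85 148 145 139 131 134 134  7
[... 2415 characters left out ...]
 160 164 163 166 164 168 164 163 164 164 166 168 164 165 163 168 165 135 126 166 166 167 165  56  63  57 168 167 164 165 166 163 164  66 115 122 125 124 125 121
204 161 162 162 166 161 164 163 161 163 164 164 164 166 117 165 165 165 165 167 167 166 135 124 163 166 165  47  49  54  87  55 112 162 163 167 165 165 164 162 160 163 164 160 159
216 159 162 160 161 168 164 167 163 163 167 165 166 167  76  81 100  97 166 166 165 166 135 125 166 165 167  53  52  96  50  55 127  57 164 165 169 166 164 163 162 164 165 160 163
228 163 163 163 164 163 163 164 167 163 163 166 164 152 103 105 101  78  92 104 113 168 135 130 166 168 166 166 165  56  54  95  55  49  53 159 165 166 162 165 163 163 165 161 162
```

```bash
python3 - <<'E'
from h import *
o=np.load("w13o.npy",allow_pickle=True).item();im=np.load("w13.npy");c=cam("wrist",o)
g=cv2.cvtColor(im,cv2.COLOR_RGB2GRAY)
gf=cv2.GaussianBlur(g.astype(float),(9,3),0)
def edge(cols,r0,r1):
    pts=[]
    for u in cols:
        d=np.abs(np.gradient(gf[r0:r1,u]));i=int(d.argmax())
        if d[i]>6:pts.append((u,r0+i))
    return np.array(pts)
def line(pts,z):
    P=np.array([onz(c,p,z)[:2] for p in pts.astype(float)])
    for _ in range(4):
        f=np.polyfit(P[:,1],P[:,0],1);r=P[:,0]-np.polyval(f,P[:,1]);P=P[np.abs(r)<max(.0015,1.5*np.std(r))]
    return f,len(P),np.std(r)
n=edge([*range(205,300,4),*range(340,392,4)],78,106)
f=edge([*range(330,392,3)],8,45)
for nm,p in(("near",n),("far",f)):
    l=line(p,.01);print(nm,l,"x at y=-.05:",np.polyval(l[0],-.05),"deg",np.degrees(np.arctan(l[0][0])))
print("lens cols 196..264/4");
for r in range(0,66,4):print(r,*[f"{v:3d}" for v in g[r,196:268:4]])
print("light cols 376..444/4")
for r in range(0,100,6):print(r,*[f"{v:3d}" for v in g[r,376:448:4]])
print("railend cols 176..210/3")
for r in range(66,96,4):print(r,*[f"{v:3d}" for v in g[r,176:212:3]])
E
```

```text
near (array([-0.12491582,  0.61948588]), 37, np.float64(0.00037773924150008424)) x at y=-.05: 0.6257316750364096 deg -7.120267283559549
far (array([-0.16345733,  0.66816623]), 15, np.float64(0.0007853857008149134)) x at y=-.05: 0.6763390935771362 deg -9.283317997013423
lens cols 196..264/4
0 155 157 157 157 156 156 158 157 155 156 156 159 158 159 158 158 157 159
4 158 157 156 158 159 157 155 157 156 157 159 157 159 161 157 154 154 159
8 156 156  85  63  66  78 159 159 161 158 157 155 161 160 159 160 161 159
12  22  74  12  13  18  12  55 161 161 157 158 157 159 158 157 160 161 159
16  24   7  19  17  21  23  18 159 159 159 162 157 159 157 158 158 160 159
20  14  10   7  21  19  29  42 115 157 157 160 161 161 158 159 159 160 158
24   1  13  15  14  20  29  44  44 159 158 160 159 162 159 160 162 160 160
28  16  10  20  14  11  30  36  40 132 132 129 127 132 131 129 130 128 132
32  23   7  10   4  17  17  42  45 126 130 130 129 118 105 105  97  92  94
36  11  17  12  10  21   5  47  47  23  25  36  41  42  63  61  81  97 108
40   9   4  14   5  17  16  50  44 116 130 131 129 130 129 132
[... 1489 characters left out ...]
  0  60  61   8   2   3  16  76 124 160 163
84 102 117 122 111 125  43  37  35  79 138 147 146 143 153 153 164 161 160
90 162 164 167 163 162 163 164 165 164 163 162 165 160 160 164 163 161 163
96 165 164 163 162 160 161 164 162 164 165 162 165 166 163 164 161 162 165
railend cols 176..210/3
66  11   6 136 162 149 129 130 123  56  52  52  58
70  15   8  90 161 157 134 135 135 135 130  78  70
74  12   2  46 164 163 132 134 128 132 133 132 132
78 101 101 120 163 161 133 122  20 109 133 132 133
82 164 162 165 163 165 131 126 108  90 133 131 134
86 161 163 161 164 163 139 118 116 114 115 111 109
90 162 162 164 163 163 162 165 165 161 161 164 164
94 163 166 162 162 162 162 163 164 164 166 161 164
```

```bash
python3 - <<'E'
from eye import *
o=np.load("w13o.npy",allow_pickle=True).item();im=np.load("w13.npy");c=cam("wrist",o)
P=camera_params("wrist");T=P["T_tool_cam"];t=(P["intrinsics"],T[:3,3],T[:3,:3])
g=cv2.GaussianBlur(cv2.cvtColor(im,cv2.COLOR_RGB2GRAY).astype(float),(7,1),0)
def cross(u,rs,th):
    v=[g[r,u] for r in rs]
    for i in range(len(v)-1):
        if v[i]>=th>v[i+1]:return rs[i]+(rs[i+1]-rs[i])*(v[i]-th)/(v[i]-v[i+1])
def fit(cols,rs,th,z):
    Q=[(u,cross(u,rs,th)) for u in cols];Q=np.array([onz(c,q,z)[:2] for q in Q if q[1]])
    for _ in range(4):
        f=np.polyfit(Q[:,1],Q[:,0],1);r=Q[:,0]-np.polyval(f,Q[:,1]);Q=Q[np.abs(r)<.0012]
    return f,len(Q)
N,nn=fit([*range(200,296,3),*range(345,392,3)],list(range(100,70,-1)),147,.01)
F,nf=fit([*range(332,388,3)],list(range(10,45)),147,.01)
print(N,nn,F,nf)
for y in(-.05,-.1):print(y,np.polyval(N,y),np.polyval(F,y))
for u in((190,76),(441,76)):print(u,onz(c,u,.01))
for e in eyefit(im,(321,62),30):
  if e[2][0]<25 and e[2][0]>15:print(e[0],e[1].round(1),e[2].round(1),onz(t,e[1],-.0379).round(4))
E
```

```text
[-0.12654598  0.61909647] 48 [-0.13036552  0.68010649] 19
-0.05 0.6254237689261927 0.6866247672859445
-0.1 0.6317510681147025 0.693143043209859
(190, 76) [0.62206083 0.08177361 0.01      ]
(441, 76) [ 0.65087561 -0.18797702  0.01      ]
70 [317.7  60.4] [19.1 20.7] [ 0.0953 -0.0018 -0.0379]
85 [317.6  60.4] [19.9 21.6] [ 0.0953 -0.0018 -0.0379]
100 [317.7  60.4] [20.8 22.5] [ 0.0953 -0.0018 -0.0379]
115 [317.7  60.3] [21.9 23.9] [ 0.0953 -0.0018 -0.0379]
```

```bash
python3 - <<'E'
from h import *
P=camera_params("wrist");T=P["T_tool_cam"];t=(P["intrinsics"],T[:3,3],T[:3,:3])
for n in("w12","w13"):
    im=np.load(n+".npy");g=cv2.GaussianBlur(cv2.cvtColor(im,cv2.COLOR_RGB2GRAY).astype(float),(1,5),0)
    print(n)
    for r in range(94,234,12):print(r,*[f"{v:3.0f}" for v in g[r,300:342:2]])
E
```

```text
w12
94  56  56  59  60 106 142 146 149 149 147 146 146 148 148 148 148 124  63  59  58  58
106  54  56  58  61 101 141 147 148 148 147 147 147 148 148 150 147 113  61  60  60  60
118  58  57  58  73 104 140 146 149 149 147 148 146 148 148 149 145 125 122  71  59  57
130  58  56  59  62  99 140 147 150 149 148 146 148 146 148 148 146 116  72  58  60  57
142  58  58  61  59  94 137 145 150 149 148 146 147 145 148 147 147 117  65  58  58  58
154  57  56  56  60  90 131 144 147 149 150 146 147 146 148 147 145 118  63  58  57  58
166  58  57  58  62  86 129 144 146 120 150 149 150 145 138 147 144 115  60  56  57  57
178  56  55  59  57  81 124 143 145 118 150 147 149 141 138 147 143 114  58  58  55  57
190  54  58  57  58  79 121 144 144 114 150 150 149 142 139 146 141 112  59  56  55  56
202  55  85  78  92  89 117 142 144 114 150 148 148 141 136 144 142 106  94  75 102  72
214 176 176 176 178 146 112 141 142 114 148 148 146 142 136 143 140 125 176 175 175 176
226 176 176 175 175 152 106 138 141 115 147 147 146 142 137 144 138 122 176 176 176 176
w13
94 164 162 166 164 117 138 139 140 13
[... 317 characters left out ...]
 164 165 166 163 111 135 138 140 142 137 137 138 137 138 138 131  90 159 166 164 165
154 166 165 165 166 117 131 139 139 140 139 137 138 139 139 138 129  90 161 165 165 166
166 166 165 165 165 114 131 138 137 126 141 141 140 124 126 137 130  94 166 166 166 165
178 166 165 165 165 114 127 136 138 122 140 141 140 125 126 136 127  92 166 165 167 166
190 166 165 165 167 120 126 137 135 122 140 139 138 124 126 135 126  92 167 166 166 166
202 166 165 167 167 130 124 135 138 123 142 140 140 125 123 136 123  92 165 166 167 164
214 166 165 166 165 145 120 134 137 121 141 139 140 126 122 134 120 103 166 165 167 167
226 166 167 164 167 144 116 134 136 120 141 140 140 126 123 133 121 103 166 166 167 166
```

```bash
python3 -m pendant '[0.0165,-0.0022,0,0,0,-0.007,0.01,0.0165,-0.0022,0,0,0,-0.007,0.01,0,0,0.02,0,0,0,0.01,0,0,0.03,0,0,0,0.01,0,0,0.03,0,0,0,0.01,0,0,0.0175,0,0,0,0.01,0,0,0.007,0,0,0,0.01,0,0,0,0,0,0,0.01,0,0,0,0,0,0,0.01]'; python3 - <<'E'
from eye import *
o=observe();im=get_image("wrist");np.save("w14.npy",im);np.save("w14o.npy",o,allow_pickle=True)
Rt=R.from_rotvec(o["ee_rot"]).as_matrix();print(o["position"],Rt.round(4),o["dq"].round(3))
P=camera_params("wrist");T=P["T_tool_cam"];t=(P["intrinsics"],T[:3,3],T[:3,:3])
for e in eyefit(im,(319,62),30):
  if 25>e[2][0]>15:print(e[0],e[1].round(1),e[2].round(1),onz(t,e[1],-.0379).round(4),"seam w",(o["position"]+Rt@(onz(t,e[1],-.0379)+[0,0,.009])).round(4))
g=cv2.cvtColor(im,cv2.COLOR_RGB2GRAY)
for r in list(range(4,100,10)):print(r,*[f"{v:3d}" for v in g[r,150:500:8]])
E
```

```text
clock: 23.45
position: [0.5626, -0.0626, 0.0974]
ee_rot: [3.136, 0.186, 0.002]
force: [0.7, -0.4, -0.4]
width: 0.277
gripper_force: 60.0
[ 0.56261055 -0.06257439  0.09741129] [[ 9.930e-01  1.185e-01  1.300e-03]
 [ 1.185e-01 -9.930e-01 -1.000e-04]
 [ 1.300e-03  3.000e-04 -1.000e+00]] [-0.003 -0.001  0.001  0.    -0.001 -0.002  0.   ]
70 [319.1  59.2] [18.7 20.6] [ 0.0958 -0.0012 -0.0379] seam w [ 0.6575 -0.0501  0.1264]
85 [319.1  59.2] [19.6 21.5] [ 0.0958 -0.0012 -0.0379] seam w [ 0.6575 -0.0501  0.1264]
100 [319.1  59.2] [20.4 22.4] [ 0.0958 -0.0012 -0.0379] seam w [ 0.6575 -0.0501  0.1264]
115 [319.1  59.2] [21.3 23.4] [ 0.0958 -0.0012 -0.0379] seam w [ 0.6575 -0.0501  0.1264]
4 163 165 165 165 162 165 164 163 167 166 164 167 164 165 165 166 167 165 165 165 166 164 165 167 165 167 167 165 166 167 164 164 165 163 163 166 102  24  79  82  84  82  82  81
14 162 165 166 166 168 165 167 167 164 165 169 167 169 168 166 167 167 169 167 164 168 166 166 166 166 167 170 167 167 169 166 167 167 167 166 165 121  79  80  83  82  81  82  77
24 164 165 166 167 163 165 168 166 168 167 169 169 169
[... 677 characters left out ...]
 48  49 132 139 137 138 139 140 138 144 141 141 141  83  86 137 121 107  60  60 129 139 139 139 136 136 135 139 134 133 136 134  45 128  85  86  82  80  80  85  69
74  19  19  64  45  47 141 139 137 139 137 138 139 138 141 139 140 138 137 123 147 128 126 125 147 138 139 139 135 139 140 136 138 138 135 139  61 100  82  83  88  88  83  86  70
84   6  13  13  47  46  23 145 147 142 142 144 143 145 144  60  58  57  58  59 135 139 140 139 136  57  58  56  55  74 137 138 133 136 139 138  70  84  83  83  87  83  82  84  73
94   5   5   2  17  10 121 137 131 132 136 135 136 139 140 137 142 139 140 140 142 147 143 146 138 140 139 138 137 137 137 137 135 135 136 138  80  84  84  82  87  85  83  86  88
```

```bash
python3 - <<'E'
from h import *
o=np.load("w14o.npy",allow_pickle=True).item();im=np.load("w14.npy")
P=camera_params("wrist");T=P["T_tool_cam"];t=(P["intrinsics"],T[:3,3],T[:3,:3]);zr=o["position"][2]-.01
g=cv2.GaussianBlur(cv2.cvtColor(im,cv2.COLOR_RGB2GRAY).astype(float),(7,1),0)
def cross(u,rs,th):
    v=[g[r,u] for r in rs]
    for i in range(len(v)-1):
        if v[i]>=th>v[i+1]:return rs[i]+(rs[i+1]-rs[i])*(v[i]-th)/(v[i]-v[i+1])
L=[]
for nm,cols,rs in(("far",[*range(200,270,4),*range(350,420,4)],list(range(25,55))),("near",[*range(215,300,4),*range(345,420,4)],list(range(170,95,-1)))):
    Q=[(u,cross(u,rs,153)) for u in cols];Q=np.array([onz(t,q,zr)[:2] for q in Q if q[1]])
    for _ in range(5):
        f=np.polyfit(Q[:,1],Q[:,0],1);r=Q[:,0]-np.polyval(f,Q[:,1]);Q=Q[np.abs(r)<max(.001,1.5*r.std())]
    print(nm,f,len(Q),np.degrees(np.arctan(f[0])));L.append(f)
print("axis at tool y=0:",(L[0][1]+L[1][1])/2)
print("lens col160..200", [ [int(v) for v in g[60:130:6,u]] for u in(165,175,185)])
E
```

```text
far [0.00758573 0.12458211] 36 0.43462179943422563
near [0.00828972 0.06460878] 41 0.47495505215772366
axis at tool y=0: 0.09459544481297813
lens col160..200 [[53, 53, 56, 26, 7, 6, 12, 2, 112, 97, 134, 170], [46, 46, 44, 48, 47, 33, 6, 4, 139, 145, 134, 171], [70, 47, 39, 23, 23, 8, 16, 137, 139, 143, 133, 172]]
```

```bash
python3 -m pendant '[-0.001,0,0,0,0,0,0.01,0,0,0,0,0,0,0.01,0,0,0,0,0,0,0.01]'; python3 -m pendant '[0,0,0,0,0,0,0.01]';python3 -m pendant '[0,0,0,0,0,0,0.01]'; python3 -m pendant '[0,0,0,0,0,0,0.01]'
```

```text
clock: 23.88
position: [0.5611, -0.0624, 0.0967]
ee_rot: [-3.136, -0.186, -0.0]
force: [-0.5, 0.9, -1.5]
width: 0.276
gripper_force: 60.0
clock: 24.0
position: [0.5611, -0.0624, 0.0967]
ee_rot: [-3.136, -0.186, -0.0]
force: [0.4, 0.4, -1.1]
width: 0.273
gripper_force: 60.0
clock: 24.12
position: [0.561, -0.0625, 0.0966]
ee_rot: [-3.136, -0.186, 0.0]
force: [-0.5, -0.1, -2.1]
width: 0.277
gripper_force: 60.0
clock: 24.25
position: [0.561, -0.0624, 0.0966]
ee_rot: [-3.136, -0.186, 0.0]
force: [-0.5, 0.4, -1.4]
width: 0.275
gripper_force: 60.0
```

```bash
python3 - <<'E'
from h import *
P=camera_params("wrist");T=P["T_tool_cam"];t=(P["intrinsics"],T[:3,3],T[:3,:3]);f=t[0][0,0]
def prof(n,zt,x0,r0,r1,u0):
    g=cv2.GaussianBlur(cv2.cvtColor(np.load(n),cv2.COLOR_RGB2GRAY).astype(float),(1,5),0)
    out=[]
    for r in range(r0,r1,2):
        s=g[r];l=u0
        while s[l]>100:l-=1
        rr=u0
        while s[rr]>100:rr+=1
        a=l+(100-s[l])/(s[l+1]-s[l]);b=rr-(100-s[rr])/(s[rr-1]-s[rr])
        A=onz(t,(a,r),zt);B=onz(t,(b,r),zt);out.append((A[0]-x0,1e3*(B[1]-A[1])))
    return np.array(out)
# x measured from eye axis
e11=onz(t,(320.3,70.3),.1242-.049)[0];e12=onz(t,(321,62.5),-.0379)[0]
a=prof("w11.npy",.1242-.04,e11,92,184,322);b=prof("w12.npy",-.0289,e12,90,200,320)
for x in np.arange(-.070,-.02,.006):
    m=[np.median(q[np.abs(q[:,0]-x)<.004,1]) for q in(a,b)];print(round(x,3),np.round(m,2),"ratio",round(m[1]/m[0],3))
E
```

```text
-0.07 [11.45   nan] ratio nan
-0.064 [11.52 11.56] ratio 1.003
-0.058 [11.66 11.57] ratio 0.993
-0.052 [11.6  11.52] ratio 0.993
-0.046 [11.59 11.51] ratio 0.993
-0.04 [15.73 11.51] ratio 0.732
-0.034 [26.34 11.52] ratio 0.437
-0.028 [18.91 12.03] ratio 0.636
-0.022 [11.42 11.42] ratio 1.0
  return _methods._mean(a, axis=axis, dtype=dtype,
  ret = ret.dtype.type(ret / rcount)
```

The arm's width profile is constant at the assumed height, so it hangs level. A last small trim, then I hand in.

```bash
python3 -m pendant '[0.0003,0.0005,0.0005,0,0,0,0.01,0,0,0,0,0,0,0.01,0,0,0,0,0,0,0.01,0,0,0,0,0,0,0.01]' && python3 - <<'E'
from eye import *
o=observe();im=get_image("wrist")
P=camera_params("wrist");T=P["T_tool_cam"];t=(P["intrinsics"],T[:3,3],T[:3,:3])
for e in eyefit(im,(319,60),30):
  if 25>e[2][0]>15:print(e[1].round(1),e[2].round(1),onz(t,e[1],-.0379).round(4))
print(o["position"],o["dq"].round(3),sign_off())
E
```

```text
clock: 24.75
position: [0.5614, -0.0629, 0.0961]
ee_rot: [-3.136, -0.186, -0.0]
force: [0.2, -0.3, -1.9]
width: 0.274
gripper_force: 60.0
[319.1  59.2] [18.8 20.6] [ 0.0958 -0.0012 -0.0379]
[319.1  59.2] [19.6 21.5] [ 0.0958 -0.0012 -0.0379]
[319.1  59.2] [20.4 22.4] [ 0.0958 -0.0012 -0.0379]
[319.1  59.2] [21.3 23.6] [ 0.0958 -0.0012 -0.0379]
the job is handed in; nothing more can be done
[ 0.56140357 -0.06294404  0.09611468] [-0.001 -0.002  0.     0.     0.     0.003 -0.001] None
```

I handed the job in at about 25 s: the bright screw is seated in the rocker's eye, and the rocker is held steady and level, with the seam measured within about 1–2 mm of the view point; the verdict was not shown.

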